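# Press a stuck glass plug out of a core bit

### The job

A glass plug is stuck inside the big core bit that stands in the knock-out stand. Take the ejector rod out of its block, feel its nose into the hole in the bit's shank without jabbing the bit, and press the plug out gently onto the felt below, pushing the rod home until its stop collar bears firmly, but not hard, on the shank. Then put the rod back standing in its block; leave the bit seated in the stand and the other things on the bench where they are.

Things in the scene. Friction and masses are not known exactly. Their poses are not given: they have to be found in the camera images.
- stand: Plywood knock-out stand screwed to the bench, 110 x 110 mm, 61 mm high: base with a grey felt bed (top 13 mm up), two side cheeks, top plate with a stepped hole. Between the plate (underside 43 mm up) and the felt the stand is open towards its own +x and -x. Origin: centre of the underside; z up.
- core_bit: Hollow diamond core bit, steel, 0.36 kg, 75 mm long, standing loose, crown down, 8 mm deep in the stand's stepped hole. Barrel 46 mm across (38 mm inside) and 50 mm long; 8 mm hub; threaded shank 21 mm across, 17 mm long. A straight 10.5 mm bore runs 25 mm down through shank and hub into the barrel. Origin: centre of the crown (lower) face; z up along the bore. It has about 0.7 mm of side play.
- bore_mouth (a point): Centre of the bore's upper opening, on the flat top of the shank, 75 mm above the crown face and about 128 mm above the bench. The edge is sharp, without a funnel. The stop collar bears here: a push of 6 to 12 N is firm, over 18 N marks the shank.
- plug: Glass plug (green float glass), a disc 37 mm across and 12 mm thick, 35 g, inside the barrel; origin: centre of its lower face, which starts 10 to 26 mm above the crown face. Dried slurry holds it: about 6 to 16 N moves it and the grip stays much the same until its top is 2 mm from the crown face; then it drops freely, some 30 mm, onto the felt. Over 25 N chips it.
- rod_block: Round wooden block 62 mm across and 50 mm high on a 64 mm square foot, fixed to the bench, with an upright hole 10.6 mm wide and 42 mm deep (floor 8 mm up) whose mouth widens to 18.6 mm over the top 4 mm. Origin: centre of its underside; z up.
- rod: Ejector rod, 0.11 to 0.18 kg: steel rod 9 mm thick, flat nose with a 0.5 mm bevel; a dark steel stop collar 20 mm across and 10 mm long is clamped on it, lower face somewhere from 76 to 95 mm from the nose (it differs each time); brass ferrule at 110 mm; wooden handle 28 mm across from 118 to 182 mm. Origin: centre of the nose; z towards the handle. It leans up to 4 degrees in its block, any way.
- rod_handle (a point): Point to grip: on the rod's axis at mid handle, 148 mm from the nose.
- rod_tip (a point): Centre of the rod's nose.
- small_bit: Bystander: smaller core bit 25 mm across and 67 mm high standing on the bench. Origin: centre of its underside.
- jar: Bystander: jar with a white lid, 76 mm across and 82 mm high. Origin: centre of its underside.
- glass_cutter: Bystander: glass cutter, a slim hand tool 150 mm long and 16 mm thick, lying on the bench along its own x. Origin: on the bench under its middle.
Not all that is in view belongs to the job. What is shaped like the stand but pink is not meant.

How it is judged:
By the outcome, as a careful person would: the job done as asked, in the order asked, and still so for the second after the job is handed in, with the robot touching nothing.
It also fails if it takes over 64 s, if anything falls off the work surface, if the arm or the gripper's body presses on something with over 40 N, if the wrist force passes 120 N, or if a joint passes its speed limit or range.

### The arm

A 7-joint arm with a two-finger parallel gripper is mounted at the origin on the work surface. World frame = base frame: x ahead of the robot, y to its left, z up, the work surface at z = 0. Lengths are in m, angles in rad, forces in N, time in s.
With the tool pointing down it reaches from about 0.4 to 0.85 m from the base axis. Payload 6.9 kg.
Tool frame: the origin (TCP) lies at the very end of the fingers, on their centre line; the grasp point (between the pads) lies 19 mm behind it; z points along the fingers, y is the line along which they close (so a half turn about z gives the same grasp; the last joint's range is limited). The gripper opens to 85 mm and grips with 20 to 120 N. Pads are 22 mm wide; open, the fingers measure 114 mm over their backs; the gripper's body (76 mm by 85 mm) begins 54 mm behind the grasp point. The pads swing forward as they close: fully open they stand 13 mm farther back than shut.
Start: joints at [-1.067, 0.507, -0.238, 1.5, 0.126, 1.149, -0.155], TCP at [0.243, 0.576, 0.231] pointing down, gripper open.
Joint ranges: [-3.08, 3.08], [-0.24, 2.05], [-1.43, 1.35], [0, 2.5], [-1.52, 4.66], [0.17, 1.96], [-2.89, 2.89]. Speed limits (rad/s): [2.39, 2.39, 3.14, 3.14, 3.14, 3.14, 3.14].

### API

Orientations are given as [roll, pitch, yaw] about the fixed x, y, z axes, in that order (R = Rz(yaw) Ry(pitch) Rx(roll)).
In Python, from cell import * gives the robot as it stands.
- The arm moves only by the shell command python3 -m inch 'ROWS' [FORCE]. ROWS is a JSON object whose one key "commands" holds a list of rows, each a list of 7 numbers: the turn, a rotation vector about the tool's x, y, z in units of 5 degrees (1.0 is 5 degrees), then the shift along the tool's x, y, z in units of 40 mm (1.0 is 40 mm), then the opening, from 0 (shut) to 1 (fully open). In form: {"commands": [[wx, wy, wz, tx, ty, tz, gripper], ...]}. A call has 1 to 5 rows; each row shifts and turns the commanded pose from where the row before left it, along the tool's axes as they then stand; what a row does not reach is not made up. A row lasts 1/10 s, in which the tool goes at most 50 mm and 8.59 degrees, less where a joint would pass 70% of its speed; a pose out of reach is approached as far as the arm can. A call is refused whole if a number of a shift passes 1 or a number of a turn 1, either way. A call with a gripper value outside its range is refused whole. The fingers move at their own pace and stop on an object; FORCE is the grip in N (left out, the last holds). Time passes only in rows, so rows that do not move let the fingers close. It gives the time, the measured TCP pose, the force, the opening and the grip force at its end, in the units of the state.
- read_state(): the state, without advancing time (a new reading comes with each control period).
- snapshot(name): name is "scene" or "top" or "wrist"; returns a dict with "img" (420x560x3 uint8, blue, green, red), "z_map" (420x560 float32, m along the optical axis (not along the pixel's ray), 0 where there is no reading), "fx", "fy", "cx", "cy" (pixels), "extrinsics" (4x4, takes a point from world to camera coordinates); the wrist camera has in their place "tool_from_camera" (4x4, takes a point from camera to tool coordinates, whose origin is the TCP and whose axes are the flange's). Camera axes: x right, y down, z forward; pixel columns grow to the right and rows downward; lengths in m; the calibration is good to about 2 mm. A picture is of the moment at which its call begins: read the wrist's pose just before it.
- sign_off(): hands the job in; it is judged then, once.
The state is a dict: "time": time; "qpos": joint angles; "joint_vel": joint speeds; "tau": joint torques, N m; "tcp_pos": TCP position; "eef_rot": TCP orientation; "contact_force": force on the tool from outside, world axes, zero at the start; "ft_torque": the same for the moment, N m; "width": finger opening in m; "grip_force": force on a finger pad.
Only numpy, scipy, OpenCV 4.12 (cv2) and the standard library are available. Lean on these libraries where they do the work, as an engineer would, in place of code of your own. Each camera call takes 0.05 s, during which the arm holds its last target. There are 200 camera calls.

## Working session

There is one attempt and no reset: what is moved stays moved. The work goes in short steps, Python scripts to look and compute and a shell command to move; the robot and the scene stay as the last step left them, time stands still between calls to the robot, and variables do not carry over. Pictures are saved under pics/ and viewed, at most 13 in all, crops included, and the job is handed in when it is done.

```bash
ls; mkdir -p pics
cat > h.py <<'E'
from cell import *
import numpy as np, cv2
from scipy.spatial.transform import Rotation as R
def shot(n):
    s=read_state(); d=snapshot(n)
    if n=="wrist":
        T=np.eye(4);T[:3,:3]=R.from_euler('xyz',s['eef_rot']).as_matrix();T[:3,3]=s['tcp_pos']
        d['W']=T@d['tool_from_camera']
    else: d['W']=np.linalg.inv(d['extrinsics'])
    return d
def world(d):
    v,u=np.mgrid[0:420,0:560]; z=d['z_map']
    P=np.stack([(u-d['cx'])/d['fx']*z,(v-d['cy'])/d['fy']*z,z,np.ones_like(z)],-1)
    return (P@d['W'].T)[...,:3]
def ray(d,u,v):
    r=d['W'][:3,:3]@np.array([(u-d['cx'])/d['fx'],(v-d['cy'])/d['fy'],1.]); return d['W'][:3,3],r/np.linalg.norm(r)
def at_z(d,u,v,z):
    o,r=ray(d,u,v); return o+r*(z-o[2])/r[2]
def tri(rays):
    A=sum(np.eye(3)-np.outer(r,r) for o,r in rays); b=sum((np.eye(3)-np.outer(r,r))@o for o,r in rays); return np.linalg.solve(A,b)
def T():
    s=read_state(); return np.array(s['tcp_pos']),R.from_euler('xyz',s['eef_rot'])
def go(target,down=None,yaw=None):
    "shift to target in tool axes, units of 40 mm"
    p,r=T(); return np.round(r.inv().apply(np.array(target)-p)/.04,3)
E
python3 - <<'E'
from h import *
import pickle
print(read_state())
a=shot("scene");b=shot("top");c=shot('wrist')
pickle.dump((a,b,c),open('v0.pkl','wb'))
cv2.imwrite('pics/scene0.png',a['img']);cv2.imwrite('pics/top0.png',b['img'])
for d in(a,b): print(np.round(d['W'],3),d['fx'])
E
```

```text
pics
{'time': 0.0, 'qpos': array([-1.0665154 ,  0.50837036, -0.23753097,  1.50118775,  0.12566747,
        1.14891262, -0.1548042 ]), 'joint_vel': array([-0.00035836, -0.00277452,  0.00037181, -0.00025077, -0.00213173,
        0.00149005, -0.00160167]), 'tau': array([-7.60221374e-04, -6.20619822e+01, -2.18674667e+00, -2.49645513e+01,
        1.27970401e-02,  1.20126677e-02,  2.35247938e-05]), 'tcp_pos': array([0.24253597, 0.57543792, 0.23039075]), 'eef_rot': array([-3.13970111e+00,  5.55112468e-06,  2.74282319e+00]), 'contact_force': array([ 0.24810117, -0.79439533, -0.25517527]), 'ft_torque': array([0.00354022, 0.02160509, 0.01446382]), 'grip_force': 0.0, 'width': 0.08548660682946918}
[[-0.673  0.621 -0.402  0.845]
 [ 0.74   0.571 -0.357  0.277]
 [ 0.008 -0.538 -0.843  0.791]
 [ 0.     0.     0.     1.   ]] 465.2083771454903
[[-0.01  -0.993  0.118  0.393]
 [-1.     0.01   0.002 -0.015]
 [-0.003 -0.118 -0.993  1.295]
 [ 0.     0.     0.     1.   ]] 538.7162274801539
```

View pics/scene0.png

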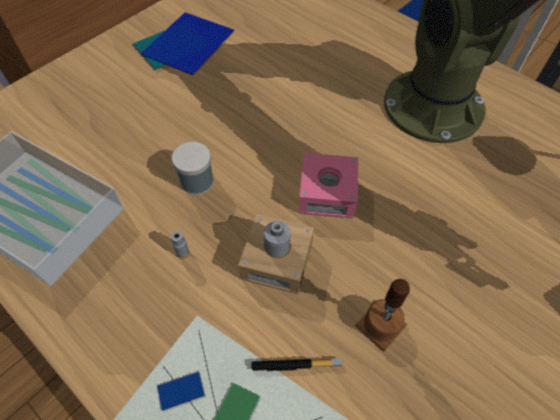

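View pics/top0.png

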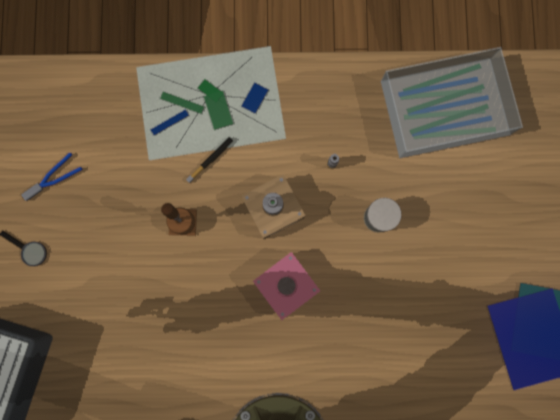

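Candidates. Stand: plywood (top 273,205) or pink decoy (287,286). Core bit: in the stand (273,204) or the small bit (334,160). Rod: only the wooden handle at top (170,210), scene (397,293), in the block at (181,221). I choose the plywood stand, the bit standing in it, and the rod in the round block, and check these in a crop.

Run:
```python
from h import *
import pickle
a,b,c=pickle.load(open('v0.pkl','rb'))
f=lambda im,u,v:cv2.resize(im[v:v+75,u:u+100],(400,300),interpolation=cv2.INTER_CUBIC)
A=np.hstack([f(b['img'],135,180),f(b['img'],230,165)]);B=np.hstack([f(a['img'],345,275),f(a['img'],230,215)])
cv2.imwrite('pics/crop1.png',np.vstack([A,B]))
W=world(b)
for u,v in[(168,209),(181,221),(273,203),(272,222),(334,160),(383,214),(287,286)]: print(u,v,W[v,u].round(4))
W=world(a)
for u,v in[(399,285),(277,228),(250,250)]: print(u,v,W[v,u].round(4))
```

```text
168 209 [0.5302 0.219  0.1914]
181 221 [0.5196 0.2187 0.0483]
273 203 [0.5549 0.0038 0.0835]
272 222 [0.5136 0.0067 0.0635]
334 160 [ 0.656  -0.1382  0.0688]
383 214 [ 0.5272 -0.2446  0.0844]
287 286 [ 0.3667 -0.0265  0.0143]
399 285 [0.5368 0.2231 0.1903]
277 228 [0.5509 0.0043 0.114 ]
250 250 [ 0.5939 -0.0211  0.0622]
```

View pics/crop1.png

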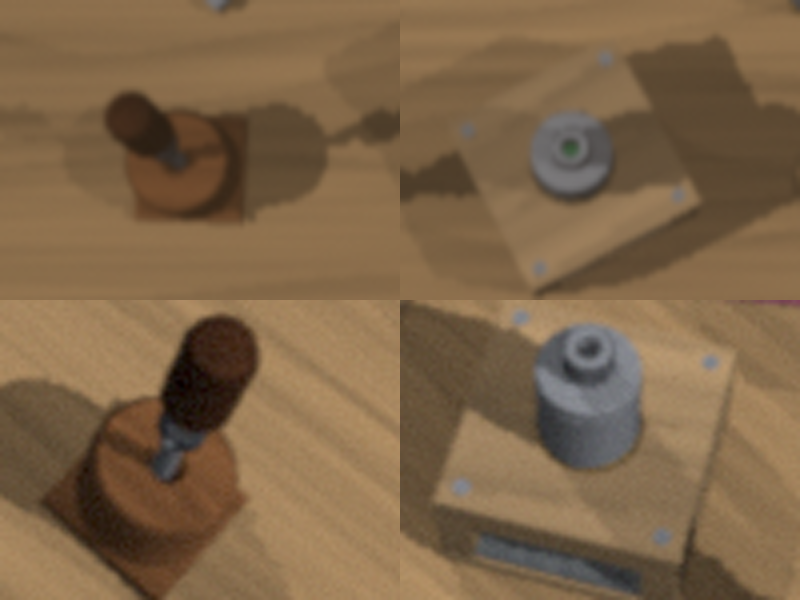

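The crops confirm it: the bore with green glass under it is at top ≈(272.5,201.8), scene ≈(277.5,226.5). The handle end disc is at top ≈(167.5,209.5), scene ≈(400,287.5). The block mouth is near top (179.5,220).

Run:
```python
from h import *
import pickle
a,b,c=pickle.load(open('v0.pkl','rb'))
print('bore',tri([ray(a,277.5,226.5),ray(b,272.5,201.8)]).round(4))
print('htop',tri([ray(a,400,287.5),ray(b,167.5,209.5)]).round(4))
print('block',at_z(b,179.5,220,.05),at_z(a,386,316,.05))
print(c['tool_from_camera'].round(3),c['fx'])
# handle points from depth
for d in(a,b):
    W=world(d).reshape(-1,3); m=(W[:,2]>.13)&(W[:,2]<.2)&(np.hypot(W[:,0]-.53,W[:,1]-.22)<.05)
    P=W[m]; print(m.sum(),P.mean(0).round(4)); t=P[P[:,2]>.184]; print(t.mean(0).round(4),len(t))
    m=(W[:,2]>.04)&(W[:,2]<.055)&(np.hypot(W[:,0]-.52,W[:,1]-.21)<.05);P=W[m];print('blk',cv2.minEnclosingCircle(P[:,:2].astype(np.float32)),len(P))
    m=(W[:,2]>.055)&(W[:,2]<.068)&(np.hypot(W[:,0]-.55,W[:,1])<.09);print('stand',cv2.minAreaRect(W[m][:,:2].astype(np.float32)),np.median(W[m][:,2]))
print('want',go([.527,.215,.30]))
```

```text
bore [0.5519 0.005  0.1213]
htop [0.531  0.2243 0.174 ]
block [0.52177621 0.22186253 0.05      ] [0.5255142  0.22640362 0.05      ]
[[-0.    -0.958 -0.286  0.073]
 [ 1.    -0.    -0.     0.   ]
 [-0.    -0.286  0.958 -0.143]
 [ 0.     0.     0.     1.   ]] 330.691405455078
525 [0.5396 0.2266 0.1727]
[0.5357 0.2256 0.1877] 231
blk ((0.5249873399734497, 0.22607603669166565), 0.031262218952178955) 895
stand ((0.5542486310005188, 0.007294654846191406), (0.1125653088092804, 0.11035485565662384), 27.369140625) 0.06055749698787327
208 [0.5274 0.219  0.1779]
[0.5302 0.2219 0.1894] 118
blk ((0.5205698013305664, 0.2230321317911148), 0.031442441046237946) 427
stand ((0.551651656627655, 0.004614338278770447), (0.11078181862831116, 0.10995262861251831), 27.233869552612305) 0.06196608945717763
want [-10.052  -5.549  -1.727]
```

```bash
python3 -m inch '{"commands":[[0,0,0,-0.5,-0.28,-0.1,0.6],[0,0,0,-0.95,-0.52,-0.15,0.6],[0,0,0,-0.95,-0.52,-0.15,0.6],[0,0,0,-0.95,-0.52,-0.15,0.6],[0,0,0,-0.95,-0.52,-0.15,0.6]]}'
python3 -m inch '{"commands":[[0,0,0,-0.95,-0.52,-0.15,0.6],[0,0,0,-0.95,-0.52,-0.15,0.6],[0,0,0,-0.95,-0.52,-0.15,0.6],[0,0,0,-0.95,-0.52,-0.15,0.6],[0,0,0,-0.95,-0.52,-0.15,0.6]]}'
python3 -m inch '{"commands":[[0,0,0,-0.95,-0.52,-0.15,0.6],[0,0,0,0,0,0,0.6],[0,0,0,0,0,0,0.6]]}'
python3 - <<'E'
from h import *
import pickle
print(T()[0],read_state()['eef_rot'])
d=shot('wrist');pickle.dump(d,open('w1.pkl','wb'));cv2.imwrite('pics/w1.png',d['img'])
W=world(d).reshape(-1,3)
m=(W[:,2]>.13)&(W[:,2]<.2)&(np.hypot(W[:,0]-.53,W[:,1]-.22)<.05);P=W[m]
t=P[P[:,2]>.184]; print(t.mean(0).round(4),len(t),cv2.minEnclosingCircle(t[:,:2].astype(np.float32)))
m=(W[:,2]>.04)&(W[:,2]<.055)&(np.hypot(W[:,0]-.52,W[:,1]-.22)<.05);P=W[m];print('blk',cv2.minEnclosingCircle(P[:,:2].astype(np.float32)),len(P))
E
```

```text
time: 0.65
tcp_pos: [0.3653, 0.4206, 0.2593]
eef_rot: [-3.141, -0.0, 2.743]
contact_force: [1.2, 1.6, 0.2]
width: 0.051
grip_force: 0.0
time: 1.15
tcp_pos: [0.5, 0.2509, 0.2894]
eef_rot: [-3.141, -0.0, 2.743]
contact_force: [0.6, 1.0, 0.8]
width: 0.0512
grip_force: 0.0
time: 1.45
tcp_pos: [0.5266, 0.2176, 0.2949]
eef_rot: [-3.141, -0.001, 2.74]
contact_force: [-0.4, 0.7, 0.5]
width: 0.0513
grip_force: 0.0
[0.52657396 0.21755855 0.29492601] [-3.14116652e+00 -5.54716144e-04  2.74006708e+00]
[0.5307 0.2247 0.1881] 743 ((0.5312163829803467, 0.22466926276683807), 0.012821560725569725)
blk ((0.5221430659294128, 0.2247018963098526), 0.031006354838609695) 1612
```

View pics/w1.png

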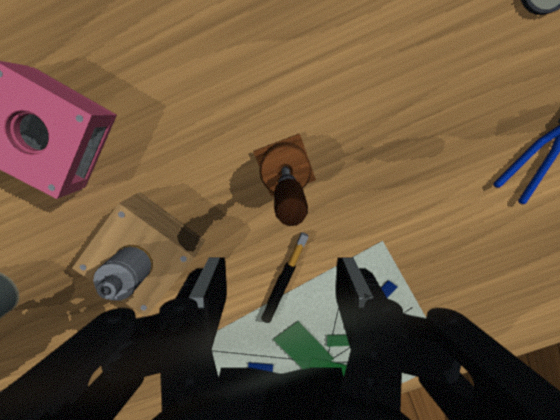

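The wrist view shows the handle end at (291,205) and the block at (285,168), so the rod leans about 3.6° towards world +x. I tilt the tool to match, then work out the descent.

```bash
python3 -m inch '{"commands":[[0.28,0.66,0,0,0,0,0.6],[0,0,0,0,0,0,0.6],[0,0,0,0,0,0,0.6]]}'
cat >> h.py <<'E'
def plan(target,axis=(0,0,-1)):
    "turn (tool, 5deg units) that brings tool z onto axis; shift (tool axes BEFORE turn) to target"
    p,r=T(); z=r.inv().apply(np.array(axis)/np.linalg.norm(axis)); v=np.cross([0,0,1],z); n=np.linalg.norm(v)
    w=v/(n+1e-12)*np.arctan2(n,z[2]); print('turn',(np.degrees(w)/5).round(3),'shift',go(target),'after',(R.from_rotvec(w).inv()).apply(go(target)).round(3),'pos',p.round(4),'z',r.apply([0,0,1]).round(4),'F',np.round(read_state()['contact_force'],1))
E
python3 - <<'E'
from h import *
plan([.5277,.2247,.136],(-.063,0,-1))
E
```

```text
time: 1.8
tcp_pos: [0.5257, 0.2198, 0.2948]
eef_rot: [-3.117, -0.057, 2.744]
contact_force: [-0.9, 0.0, -0.3]
width: 0.0514
grip_force: 0.0
turn [ 0.001  0.007 -0.   ] shift [-0.226  0.229  3.958] after [-0.228  0.229  3.958] pos [0.5257 0.2198 0.2948] z [-6.230e-02 -1.000e-04 -9.981e-01] F [-0.9  0.  -0.3]
```

```bash
python3 -m inch '{"commands":[[0,0,0,-0.23,0.23,0.6,0.6],[0,0,0,0,0,0.8,0.6],[0,0,0,0,0,0.6,0.6],[0,0,0,0,0,0,0.6]]}'
python3 - <<'E'
from h import *
plan([.5277,.2247,.136],(-.063,0,-1))
d=shot('wrist');cv2.imwrite('pics/w2.png',d['img'])
W=world(d).reshape(-1,3)
P=W[(W[:,2]>.184)&(W[:,2]<.197)&(np.hypot(W[:,0]-.53,W[:,1]-.224)<.02)];print(cv2.minEnclosingCircle(P[:,:2].astype(np.float32)),P.mean(0),len(P))
E
```

```text
time: 2.2
tcp_pos: [0.5306, 0.2235, 0.2118]
eef_rot: [-3.113, -0.061, 2.744]
contact_force: [0.4, 0.4, 0.3]
width: 0.051
grip_force: 0.0
turn [-0.046 -0.036  0.   ] shift [-0.037  0.053  1.895] after [-0.031  0.045  1.895] pos [0.5306 0.2235 0.2118] z [-0.0674 -0.0025 -0.9977] F [0.4 0.4 0.3]
((0.5315207242965698, 0.2247520089149475), 0.013085355050861835) [0.53059282 0.22499825 0.18814682] 1524
```

```bash
python3 -m inch '{"commands":[[0,0,0,-0.02,0.04,0.6,0.6],[0,0,0,0,0,0.7,0.6],[0,0,0,0,0,0.6,0.6],[0,0,0,0,0,0,0.6],[0,0,0,0,0,0,0.5]]}' 40
python3 -m inch '{"commands":[[0,0,0,0,0,0,0.4],[0,0,0,0,0,0,0.2],[0,0,0,0,0,0,0.1],[0,0,0,0,0,0,0],[0,0,0,0,0,0,0]]}' 70
python3 - <<'E'
from h import *
plan([.5277,.2247,.136],(-.063,0,-1))
E
```

```text
time: 2.75
tcp_pos: [0.5306, 0.2253, 0.1404]
eef_rot: [-3.119, -0.056, 2.743]
contact_force: [-0.4, -0.2, -0.0]
width: 0.0427
grip_force: 0.0
time: 3.25
tcp_pos: [0.531, 0.225, 0.1408]
eef_rot: [-3.119, -0.055, 2.742]
contact_force: [0.4, 0.5, 6.3]
width: 0.0265
grip_force: 68.2
turn [ 0.027  0.034 -0.   ] shift [ 0.066 -0.036  0.125] after [ 0.066 -0.036  0.125] pos [0.531  0.225  0.1408] z [-0.0593  0.001  -0.9982] F [0.4 0.5 6.3]
```

```bash
python3 -m inch '{"commands":[[0,0,0,0,0,-0.2,0],[0,0,0,0,0,-0.4,0],[0,0,0,0,0,-0.4,0],[0,0,0,0,0,-0.4,0]]}' 80
python3 -m inch '{"commands":[[0,0,0,0,0,-0.6,0],[0,0,0,0,0,-0.7,0],[0,0,0,0,0,-0.7,0],[0,0,0,0,0,-0.5,0],[0,0,0,0,0,0,0]]}'
python3 - <<'E'
from h import *
import pickle
plan([.552,.0055,.30])
d=shot('wrist');a=shot('scene');b=shot('top');pickle.dump((a,b,d),open('v2.pkl','wb'))
f=lambda im,u,v:cv2.resize(im[v:v+75,u:u+100],(400,300),interpolation=cv2.INTER_CUBIC)
E=a['extrinsics'];p,r=T();q=E@np.r_[p,1];u,v=a['fx']*q[0]/q[2]+a['cx'],a['fy']*q[1]/q[2]+a['cy'];print(u,v)
u,v=int(np.clip(u-50,0,460)),int(np.clip(v-10,0,345));print(u,v)
cv2.imwrite('pics/c2.png',np.hstack([cv2.resize(d['img'],(400,300)),f(a['img'],u,v)]))
E
```

```text
time: 3.65
tcp_pos: [0.5334, 0.2247, 0.1961]
eef_rot: [-3.117, -0.057, 2.742]
contact_force: [-0.4, 0.6, -0.5]
width: 0.0263
grip_force: 78.7
time: 4.15
tcp_pos: [0.5408, 0.2252, 0.2982]
eef_rot: [-3.122, -0.053, 2.742]
contact_force: [0.4, 1.1, -1.6]
width: 0.0264
grip_force: 78.8
turn [-0.229 -0.611  0.   ] shift [-2.388 -4.954 -0.072] after [-2.391 -4.953 -0.044] pos [0.5408 0.2252 0.2982] z [-0.0569  0.0023 -0.9984] F [ 0.4  1.1 -1.6]
417.7842352298979 252.0637743774207
367 242
```

View pics/c2.png

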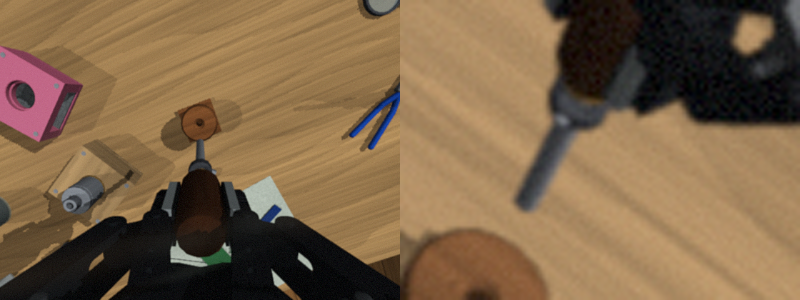

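The rod hangs from the gripper; its nose in the wrist view is at about (275,193) at full scale. I fit its axis in the tool frame from the wrist depth map.

Run:
```python
from h import *
import pickle
a,b,d=pickle.load(open('v2.pkl','rb'))
z=d['z_map'];v,u=np.mgrid[0:420,0:560]
P=np.stack([(u-d['cx'])/d['fx']*z,(v-d['cy'])/d['fy']*z,z,np.ones_like(z)],-1)@d['tool_from_camera'].T
P=P[...,:3]
m=(abs(P[...,0])<.03)&(abs(P[...,1])<.03)&(P[...,2]<.16)&(P[...,2]>-.04)&(z>0)
for vv in range(180,300,3):
    k=m[vv]
    if k.sum(): q=P[vv][k]; print(vv,u[vv][k].min(),u[vv][k].max(),'y',q[:,1].mean().round(4),'xmax',q[:,0].max().round(4),'z',np.median(q[:,2]).round(4))
# same in world for scene camera
p,r=R.identity(),0
```

```text
195 277 282 y -0.0007 xmax 0.006 z 0.1295
198 275 284 y -0.0007 xmax 0.0059 z 0.1209
201 275 284 y -0.0007 xmax 0.0059 z 0.1114
204 275 285 y -0.0006 xmax 0.0059 z 0.1021
207 274 285 y -0.0006 xmax 0.0063 z 0.095
210 275 285 y -0.0002 xmax 0.006 z 0.0855
213 274 285 y -0.0006 xmax 0.0058 z 0.079
216 274 285 y -0.0006 xmax 0.006 z 0.0722
219 274 286 y -0.0002 xmax 0.0059 z 0.0658
222 274 286 y -0.0001 xmax 0.0112 z 0.0426
225 270 290 y -0.0001 xmax 0.011 z 0.0383
228 267 293 y -0.0001 xmax 0.0102 z 0.0356
231 265 295 y -0.0001 xmax 0.0086 z 0.0348
234 264 295 y -0.0004 xmax 0.0065 z 0.0349
237 264 296 y -0.0001 xmax 0.0151 z 0.0328
240 264 296 y -0.0 xmax 0.0154 z 0.0055
243 262 299 y 0.0002 xmax 0.0152 z 0.0022
246 259 302 y 0.0002 xmax 0.0153 z -0.0012
249 256 303 y -0.0003 xmax 0.0151 z -0.0038
252 255 305 y -0.0001 xmax 0.0152 z -0.007
255 237 324 y 0.0 xmax 0.0151 z -0.0061
258 236 325 y 0.0004 xmax 0.0152 z -0.0093
261 235 326 y 0.0 xmax 0.0154 z -0.0123
264 234 327 y 0.0002 xmax 0.0155 z -0.0153
267 222 339 y 0.0004 xmax 0.0151 z -0.0175
270 219 342 y 0.0002 xmax 0.0153 z -0.0202
273 218 343 y 0.0002 xmax 0.015 z -0.0228
276 217 344 y 0.0003 xmax 0.0151 z -0.0254
279 216 345 y 0.0002 xmax 0.0151 z -0.0276
282 215 346 y 0.0002 xmax 0.0153 z -0.0303
285 213 348 y 0.0004 xmax 0.0152 z -0.0325
288 212 349 y 0.0002 xmax 0.0144 z -0.0343
291 211 350 y 0.0002 xmax 0.0131 z -0.0361
294 212 348 y 0.0013 xmax 0.012 z -0.0377
297 235 326 y -0.0002 xmax 0.0108 z -0.0376
```

```bash
python3 -m inch '{"commands":[[-0.27,-0.6,0,0,0,0,0],[0,0,0,0,0,-0.2,0],[0,0,0,0,0,0,0]]}'
cat >> h.py <<'E'
def rodz(): # world rod direction
    return T()[1].apply(np.array([0,-.006,1]))
E
python3 - <<'E'
from h import *
plan([.582,-.006,.302]); print(rodz())
E
```

```text
time: 4.6
tcp_pos: [0.5394, 0.2248, 0.3032]
eef_rot: [-3.141, -0.006, 2.743]
contact_force: [0.9, 0.2, -0.5]
width: 0.0262
grip_force: 78.9
turn [-0.011 -0.067  0.   ] shift [-3.22  -4.906  0.015] after [-3.22  -4.906  0.029] pos [0.5394 0.2248 0.3032] z [-0.0058  0.0014 -1.    ] F [ 0.9  0.2 -0.5]
[-0.00813397 -0.00414638 -0.99997632]
```

```bash
python3 -m inch '{"commands":[[-0.08,-0.067,0,-0.3,-0.45,0,0],[0,0,0,-0.6,-0.9,0,0],[0,0,0,-0.6,-0.9,0,0],[0,0,0,-0.6,-0.9,0,0],[0,0,0,-0.6,-0.9,0,0]]}'
python3 -m inch '{"commands":[[0,0,0,-0.4,-0.6,0,0],[0,0,0,-0.12,-0.25,0,0],[0,0,0,0,0,0,0],[0,0,0,0,0,0,0]]}'
python3 - <<'E'
from h import *
import pickle
plan([.582,-.006,.302]); print(rodz())
d=shot('wrist');pickle.dump(d,open('w3.pkl','wb'))
i=d['img'];cv2.imwrite('pics/w3.png',cv2.resize(i[150:270,200:360],(800,600),interpolation=cv2.INTER_CUBIC))
E
```

```text
time: 5.1
tcp_pos: [0.5765, 0.0316, 0.3014]
eef_rot: [3.136, -0.001, 2.743]
contact_force: [0.7, 0.6, -1.7]
width: 0.0264
grip_force: 79.0
time: 5.5
tcp_pos: [0.5821, -0.0042, 0.3012]
eef_rot: [3.134, -0.001, 2.744]
contact_force: [0.2, 0.7, -1.7]
width: 0.0266
grip_force: 79.0
turn [ 0.082 -0.009  0.   ] shift [-0.015 -0.043 -0.021] after [-0.015 -0.043 -0.021] pos [ 0.5821 -0.0042  0.3012] z [ 0.0021  0.0069 -1.    ] F [ 0.2  0.7 -1.7]
[-2.46413050e-04  1.34234983e-03 -1.00001707e+00]
```

View pics/w3.png

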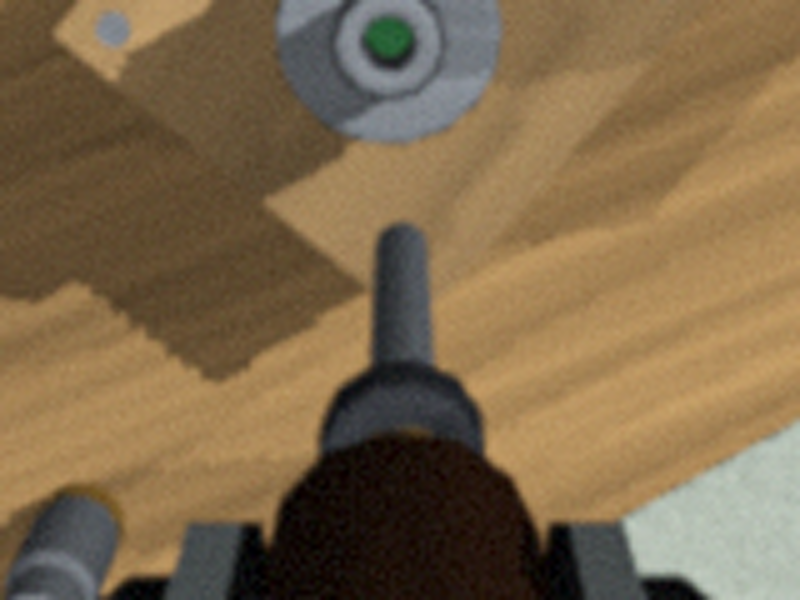

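The bore mouth is at crop (388,40), i.e. wrist pixel (277.2,157.6). The nose end is at about (402,225), pixel (280,194.6). I get the shank ring and nose in tool coordinates.

```bash
cat >> h.py <<'E'
def toolpts(d):
    z=d['z_map'];v,u=np.mgrid[0:420,0:560]
    return (np.stack([(u-d['cx'])/d['fx']*z,(v-d['cy'])/d['fy']*z,z,np.ones_like(z)],-1)@d['tool_from_camera'].T)[...,:3]
def align(d,guess,show=True):
    p,r=T() if 'r' not in d else (d['p'],d['r']); P=toolpts(d); W=world(d)
    m=(abs(W[...,2]-.1285)<.006)&(np.hypot(W[...,0]-guess[0],W[...,1]-guess[1])<.016)&(d['z_map']>0)
    q=P[m]; c,rad=cv2.minEnclosingCircle(q[:,:2].astype(np.float32))
    n=(abs(P[...,0])<.015)&(abs(P[...,1])<.012)&(P[...,2]>.07)&(P[...,2]<.14)&(d['z_map']>0)
    k=P[n]; nose=[k[:,0].max()-.0045,np.median(k[k[:,2]>.1][:,1]),np.percentile(k[:,2],99)]
    print('ring tool',np.round(c,4),rad,'top',np.median(q[:,2]).round(4),'world',W[m].mean(0).round(4),len(q)); print('nose',np.round(nose,4))
E
python3 - <<'E'
from h import *
import pickle
d=pickle.load(open('w3.pkl','rb'))
align(d,(.553,.006))
c=d['tool_from_camera'];o=c[:3,3]
for z in(.172,.1735,.175):
    r=c[:3,:3]@np.array([(277.2-d['cx'])/d['fx'],(157.6-d['cy'])/d['fy'],1]); print(z,(o+r*(z-o[2])/r[2]).round(4))
P=toolpts(d);z=d['z_map']
for v in range(191,234,3):
    q=P[v][(abs(P[v,:,0])<.02)&(abs(P[v,:,1])<.02)&(P[v,:,2]<.15)&(z[v]>0)]
    if len(q): print(v,q.mean(0).round(4),q[:,0].max().round(4))
E
```

```text
ring tool [ 0.031  -0.0032] 0.01114256028085947 top 0.1739 world [0.5523 0.0061 0.1272] 330
nose [ 0.0018 -0.0003  0.1319]
0.172 [ 0.0317 -0.003   0.172 ]
0.1735 [ 0.0315 -0.0031  0.1735]
0.175 [ 0.0313 -0.0031  0.175 ]
194 [ 0.006  -0.0008  0.132 ] 0.0061
197 [ 0.0051 -0.0007  0.1251] 0.0059
200 [ 0.0051 -0.0007  0.1153] 0.006
203 [ 0.005  -0.0003  0.1065] 0.006
206 [ 0.0049 -0.0006  0.0984] 0.006
209 [ 0.005  -0.0006  0.0899] 0.006
212 [ 0.005  -0.0006  0.0823] 0.0058
215 [ 0.0051 -0.0006  0.0749] 0.006
218 [ 0.0049 -0.0002  0.0688] 0.0058
221 [ 0.005  -0.0002  0.0621] 0.006
224 [0.0105 0.0002 0.0399] 0.0113
227 [ 0.0097 -0.0004  0.037 ] 0.0106
230 [ 0.0083 -0.0001  0.0357] 0.009
233 [ 0.0067 -0.0004  0.0351] 0.0073
```

```bash
python3 -m inch '{"commands":[[0,0,0,0.4,-0.03,0,0],[0,0,0,0.35,-0.025,0.3,0],[0,0,0,0,-0.005,0.4,0],[0,0,0,0,0,0,0],[0,0,0,0,0,0,0]]}'
python3 - <<'E'
from h import *
import pickle
plan([.582,-.006,.302]); print(rodz())
d=shot('wrist');pickle.dump(d,open('w4.pkl','wb'))
align(d,(.553,.006))
i=d['img'];cv2.imwrite('pics/w4.png',cv2.resize(i[165:225,240:320],(800,600),interpolation=cv2.INTER_CUBIC))
E
```

```text
time: 6.05
tcp_pos: [0.5538, 0.005, 0.2737]
eef_rot: [3.135, 0.0, 2.745]
contact_force: [1.1, 0.8, -1.2]
width: 0.0263
grip_force: 79.0
turn [ 0.074  0.004 -0.   ] shift [-0.757  0.023 -0.707] after [-0.757  0.018 -0.707] pos [0.5538 0.005  0.2737] z [ 0.0028  0.0058 -1.    ] F [ 1.1  0.8 -1.2]
[ 4.73407435e-04  2.96721847e-04 -1.00001784e+00]
ring tool [ 0.0013 -0.0006] 0.011291596107184887 top 0.1463 world [0.5505 0.0071 0.1271] 299
nose [ 0.0017 -0.0003  0.1323]
```

View pics/w4.png

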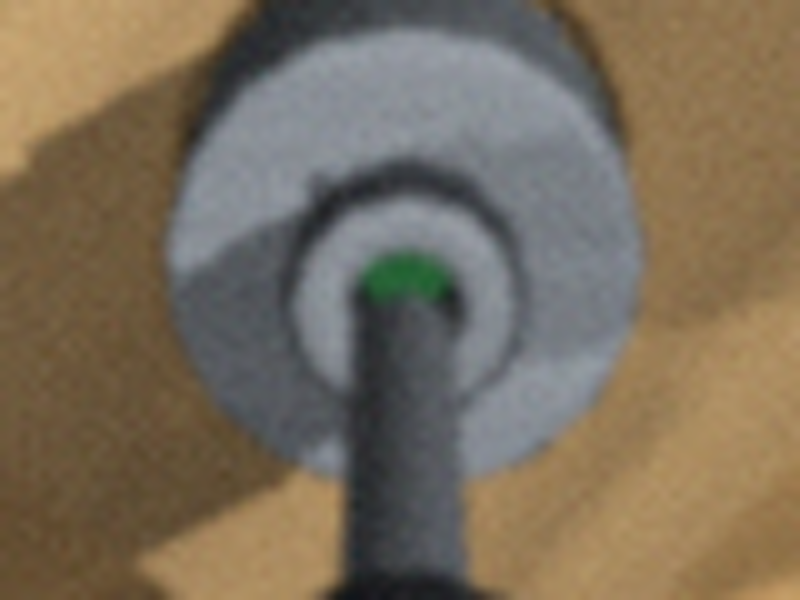

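The crop shows the ring (centre column ≈407) and rod (≈407) in line, with a gap of about 14 mm. I lower it gently.

```bash
python3 -m inch '{"commands":[[0,0,0,0,0,0.15,0],[0,0,0,0,-0.002,0.1,0],[0,0,0,0,0,0.02,0],[0,0,0,0,0,0,0]]}'
python3 -m inch '{"commands":[[0,0,0,0,0,0.012,0],[0,0,0,0,0,0.012,0],[0,0,0,0,0,0.012,0],[0,0,0,0,0,0.012,0],[0,0,0,0,0,0,0]]}'
```

```text
time: 6.5
tcp_pos: [0.5536, 0.0035, 0.2623]
eef_rot: [3.136, 0.0, 2.743]
contact_force: [-0.4, 0.4, -0.1]
width: 0.0261
grip_force: 79.0
time: 7.0
tcp_pos: [0.5538, 0.0036, 0.2609]
eef_rot: [3.135, 0.001, 2.743]
contact_force: [0.4, -0.1, 1.3]
width: 0.0263
grip_force: 79.0
```

```bash
python3 -m inch '{"commands":[[0,0,0,0,0,0.012,0],[0,0,0,0,0,0.012,0],[0,0,0,0,0,0.012,0],[0,0,0,0,0,0,0]]}'
```

```text
time: 7.4
tcp_pos: [0.5537, 0.0039, 0.259]
eef_rot: [3.135, 0.0, 2.743]
contact_force: [0.4, 0.8, -0.7]
width: 0.0264
grip_force: 79.0
```

Run:
```python
from h import *
for i in range(3):
    print(T()[0].round(4),np.round(read_state()['contact_force'],1)); d=shot('wrist'); align(d,(.552,.007))
i=d['img'];cv2.imwrite('pics/w5.png',cv2.resize(i[165:225,240:320],(800,600),interpolation=cv2.INTER_CUBIC))
```

```text
[0.5537 0.0039 0.259 ] [ 0.4  0.8 -0.7]
ring tool [0.0018 0.0005] 0.011198078282177448 top 0.1315 world [0.5501 0.0072 0.1275] 336
nose [0.0083 0.0005 0.1392]
[0.5537 0.0039 0.259 ] [-0.2 -0.3 -0.6]
ring tool [0.002  0.0005] 0.010948622599244118 top 0.1315 world [0.5501 0.0071 0.1274] 332
nose [0.0084 0.0005 0.139 ]
[0.5537 0.0038 0.259 ] [ 0.6  1.5 -1.3]
ring tool [0.0018 0.0003] 0.01127020176500082 top 0.1316 world [0.5501 0.007  0.1274] 337
nose [0.0085 0.0005 0.139 ]
```

View pics/w5.png

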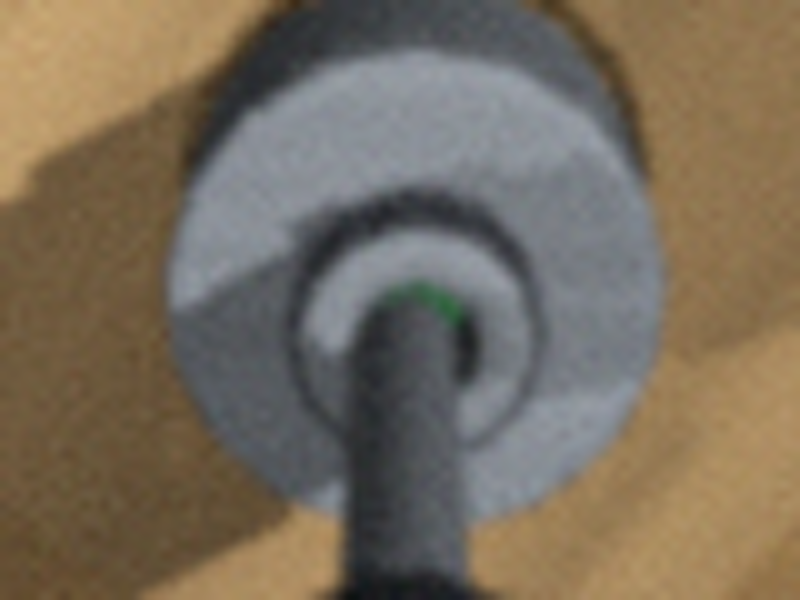

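The rod's nose (column ≈407) sits about 1 mm left of the ring centre (≈419). I lift a little and shift +y by 1 mm.

```bash
python3 -m inch '{"commands":[[0,0,0,0,0,-0.03,0],[0,0,0,0.008,0.028,0,0],[0,0,0,0,0,0,0],[0,0,0,0,0,0,0]]}'
python3 - <<'E'
from h import *
for i in range(3):
    print(T()[0].round(4),np.round(read_state()['contact_force'],1)); d=shot('wrist'); align(d,(.552,.007))
g=d['img'][165:225,240:320]; print(d['z_map'][197,268:296].round(3))
cv2.imwrite('pics/w6.png',cv2.resize(g,(800,600),interpolation=cv2.INTER_CUBIC))
E
```

```text
time: 7.95
tcp_pos: [0.5537, 0.0045, 0.2604]
eef_rot: [3.136, 0.001, 2.743]
contact_force: [1.0, -0.1, -1.4]
width: 0.0262
grip_force: 79.0
[0.5537 0.0045 0.2604] [ 1.  -0.1 -1.4]
ring tool [0.0013 0.0003] 0.011349251493811607 top 0.1329 world [0.5503 0.0074 0.1273] 335
nose [0.008  0.0005 0.1387]
[0.5537 0.0045 0.2604] [ 0.3  0.  -0.5]
ring tool [0.0016 0.0003] 0.011149575002491474 top 0.133 world [0.5503 0.0073 0.1272] 334
nose [0.0079 0.0005 0.1389]
[0.5538 0.0046 0.2604] [-0.3 -0.  -1.9]
ring tool [0.0016 0.0002] 0.011232655495405197 top 0.1328 world [0.5502 0.0073 0.1273] 333
nose [0.0082 0.0005 0.1391]
[0.287 0.285 0.284 0.283 0.283 0.283 0.284 0.281 0.277 0.275 0.274 0.273
 0.272 0.273 0.275 0.276 0.282 0.302 0.295 0.285 0.283 0.283 0.284 0.283
 0.284 0.286 0.3   0.301]
```

View pics/w6.png

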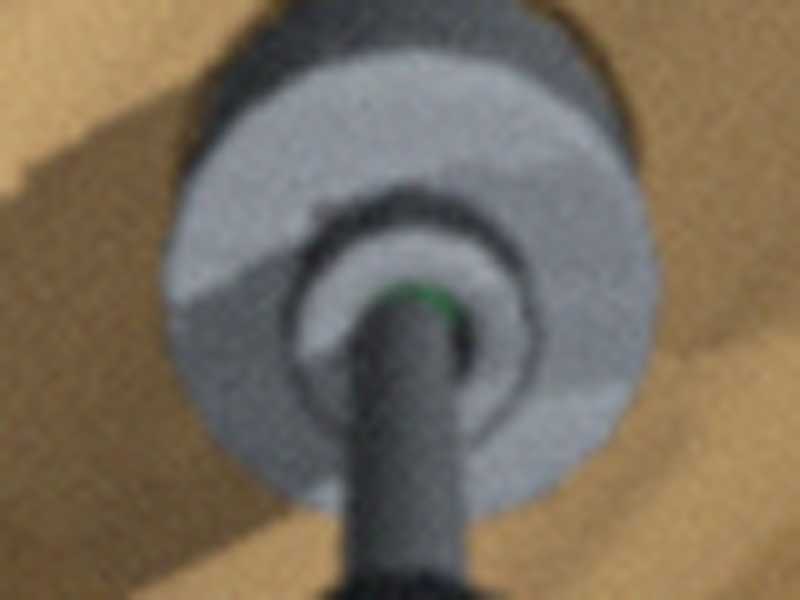

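Still about 0.85 mm left (ring ≈416, rod ≈406). I shift again and feel downward.

```bash
python3 -m inch '{"commands":[[0,0,0,0.003,0.025,0,0],[0,0,0,0,0,0,0],[0,0,0,0,0,0,0]]}'
python3 - <<'E'
from h import *
for i in range(2):
    print(T()[0].round(4)); d=shot('wrist'); align(d,(.552,.007))
g=cv2.cvtColor(d['img'],cv2.COLOR_BGR2GRAY)
for v in(197,199,201): print(v,g[v,266:298])
P=toolpts(d)
for v in(197,199,201): print((P[v,266:298,2]*1e3).round().astype(int))
E
python3 -m inch '{"commands":[[0,0,0,0,0,0.015,0],[0,0,0,0,0,0.015,0],[0,0,0,0,0,0.015,0],[0,0,0,0,0,0,0]]}'
```

```text
time: 8.4
tcp_pos: [0.5541, 0.0058, 0.2604]
eef_rot: [3.136, 0.001, 2.743]
contact_force: [0.2, 0.5, -1.3]
width: 0.0263
grip_force: 79.0
[0.5541 0.0058 0.2604]
ring tool [ 0.0015 -0.0011] 0.011249646544456482 top 0.1329 world [0.55   0.0069 0.1275] 332
nose [ 0.0081 -0.0012  0.1389]
[0.5541 0.0058 0.2604]
ring tool [ 0.0018 -0.0013] 0.011138131842017174 top 0.1329 world [0.55   0.0069 0.1275] 332
nose [ 0.0081 -0.0012  0.1391]
197 [ 69  65  98 137 143 147 147 126  78  48  52  47  58  65  71  77  89  92
  83  81  97 115 126 128 123  90 103 120 121 117 124 125]
199 [ 79  75 110 135 134 121 100  64  51  49  52  48  52  59  73  82  87  93
  87  64  85 109 116 131 127  97  95 119 124 123 121 121]
201 [ 83  72  80  88  88  84  78  65  45  45  48  48  57  68  70  80  88  94
  83  81 102 111 117 128 118  94 105 120 123 123 125 121]
[ 150  135  131  132  132  133  132  131  151  131  125  123  123  122
  122  123  124  125  129  133  131  133 -143  133  132  135  149  151
  149  150  150  150]
[150 133 132 133 132 133 133 133 142 123 121 117 116 115 116 117 116 119
 122 134 133 134 133 133 132 134 150 149 150 150 151 150]
[151 135 132 133 133 133 133 133 136 117 113 112 110 110 109 110 112 114
 115 134 132 132 132 132 132 134 150 150 150 150 150 150]
time: 8.9
tcp_pos: [0.554, 0.0057, 0.2585]
eef_rot: [3.136, 0.0, 2.743]
contact_force: [0.5, 0.6, -0.5]
width: 0.0266
grip_force: 79.0
```

```bash
python3 -m inch '{"commands":[[0,0,0,0,-0.005,0.015,0],[0,0,0,0,0,0.015,0],[0,0,0,0,0,0,0]]}'
```

```text
time: 9.2
tcp_pos: [0.554, 0.0056, 0.2573]
eef_rot: [3.136, 0.0, 2.743]
contact_force: [-0.2, -0.1, -1.0]
width: 0.0265
grip_force: 79.0
```

```bash
python3 -m inch '{"commands":[[0,0,0,0,0,0.015,0],[0,0,0,0,0,0.015,0],[0,0,0,0,0,0,0]]}'
```

```text
time: 9.5
tcp_pos: [0.554, 0.0056, 0.2561]
eef_rot: [3.136, 0.0, 2.743]
contact_force: [-0.0, 0.2, -0.4]
width: 0.0268
grip_force: 79.0
```

```bash
python3 -m inch '{"commands":[[0,0,0,0,0,0.015,0],[0,0,0,0,0,0.015,0],[0,0,0,0,0,0,0]]}'
```

```text
time: 9.8
tcp_pos: [0.554, 0.0056, 0.2549]
eef_rot: [3.136, 0.0, 2.743]
contact_force: [-0.4, -0.6, -2.0]
width: 0.0264
grip_force: 79.0
```

The nose is inside the bore with no contact. I continue faster, watching the forces.

```bash
python3 -m inch '{"commands":[[0,0,0,0,0,0.03,0],[0,0,0,0,0,0.05,0],[0,0,0,0,0,0.05,0],[0,0,0,0,0,0,0]]}'
```

```text
time: 10.2
tcp_pos: [0.5539, 0.0056, 0.2494]
eef_rot: [3.136, -0.0, 2.743]
contact_force: [0.4, 0.5, -1.2]
width: 0.0262
grip_force: 79.0
```

```bash
python3 -m inch '{"commands":[[0,0,0,0,0,0.06,0],[0,0,0,0,0,0.06,0],[0,0,0,0,0,0.06,0],[0,0,0,0,0,0.06,0],[0,0,0,0,0,0,0]]}'
```

```text
time: 10.7
tcp_pos: [0.5539, 0.0056, 0.2398]
eef_rot: [3.136, -0.0, 2.743]
contact_force: [-0.4, 0.1, -1.4]
width: 0.0263
grip_force: 79.0
```

```bash
python3 -m inch '{"commands":[[0,0,0,0,0,0.06,0],[0,0,0,0,0,0.06,0],[0,0,0,0,0,0.06,0],[0,0,0,0,0,0.06,0],[0,0,0,0,0,0,0]]}'; python3 -c "
from h import *
plan([.554,.0056,.2]);print(rodz())"
```

```text
time: 11.2
tcp_pos: [0.5539, 0.0057, 0.2302]
eef_rot: [3.136, -0.0, 2.743]
contact_force: [0.3, -0.0, -1.6]
width: 0.0265
grip_force: 79.0
turn [ 0.066 -0.001  0.   ] shift [-0.003 -0.005  0.754] after [-0.003 -0.001  0.754] pos [0.5539 0.0057 0.2302] z [ 0.0022  0.0053 -1.    ] F [ 0.3 -0.  -1.6]
[-1.43234521e-04 -1.95747481e-04 -1.00001797e+00]
```

```bash
python3 -m inch '{"commands":[[0,0,0,0,0,0.04,0],[0,0,0,0,0,0.04,0],[0,0,0,0,0,0.03,0],[0,0,0,0,0,0.02,0],[0,0,0,0,0,0,0]]}'
```

```text
time: 11.7
tcp_pos: [0.5541, 0.0057, 0.2253]
eef_rot: [3.136, 0.0, 2.743]
contact_force: [0.6, -0.5, -1.6]
width: 0.026
grip_force: 79.0
```

```bash
python3 -m inch '{"commands":[[0,0,0,0,0,0.015,0],[0,0,0,0,0,0.015,0],[0,0,0,0,0,0.015,0],[0,0,0,0,0,0.015,0]]}'
```

```text
time: 12.1
tcp_pos: [0.5542, 0.0058, 0.223]
eef_rot: [3.135, 0.001, 2.743]
contact_force: [-0.1, -1.1, -0.2]
width: 0.0267
grip_force: 79.0
```

```bash
python3 -m inch '{"commands":[[0,0,0,0,0,0.015,0],[0,0,0,0,0,0.015,0],[0,0,0,0,0,0.015,0],[0,0,0,0,0,0.015,0]]}'
```

```text
time: 12.5
tcp_pos: [0.5542, 0.0058, 0.2205]
eef_rot: [3.136, 0.001, 2.743]
contact_force: [0.1, 0.4, -1.5]
width: 0.0263
grip_force: 79.0
```

```bash
python3 -m inch '{"commands":[[0,0,0,0,0,0.015,0],[0,0,0,0,0,0.015,0],[0,0,0,0,0,0.015,0],[0,0,0,0,0,0.015,0]]}'
```

```text
time: 12.9
tcp_pos: [0.5542, 0.0058, 0.2181]
eef_rot: [3.136, 0.001, 2.743]
contact_force: [-0.5, 0.3, -1.5]
width: 0.0264
grip_force: 79.0
```

```bash
python3 -m inch '{"commands":[[0,0,0,0,0,0.015,0],[0,0,0,0,0,0.015,0],[0,0,0,0,0,0.015,0],[0,0,0,0,0,0.015,0]]}'
```

```text
time: 13.3
tcp_pos: [0.5545, 0.0057, 0.2163]
eef_rot: [3.135, 0.001, 2.743]
contact_force: [-0.8, 0.6, 6.9]
width: 0.0267
grip_force: 79.6
```

```bash
python3 -m inch '{"commands":[[0,0,0,0,0,0.015,0],[0,0,0,0,0,0.015,0],[0,0,0,0,0,0.015,0],[0,0,0,0,0,0.015,0]]}'
```

```text
time: 13.7
tcp_pos: [0.5548, 0.0057, 0.2146]
eef_rot: [3.135, 0.003, 2.743]
contact_force: [-1.4, -0.9, 8.6]
width: 0.0261
grip_force: 80.0
```

```bash
python3 -m inch '{"commands":[[0,0,0,0,0,0.015,0],[0,0,0,0,0,0.015,0],[0,0,0,0,0,0.015,0],[0,0,0,0,0,0.015,0]]}'
```

```text
time: 14.1
tcp_pos: [0.555, 0.0058, 0.2124]
eef_rot: [3.134, 0.003, 2.743]
contact_force: [-0.7, -1.0, 8.6]
width: 0.0266
grip_force: 80.0
```

```bash
python3 -m inch '{"commands":[[0,0,0,0,0,0.018,0],[0,0,0,0,0,0.018,0],[0,0,0,0,0,0.018,0],[0,0,0,0,0,0.018,0],[0,0,0,0,0,0.018,0]]}'
```

```text
time: 14.6
tcp_pos: [0.555, 0.0058, 0.2088]
eef_rot: [3.134, 0.003, 2.743]
contact_force: [-1.3, -0.2, 9.1]
width: 0.0266
grip_force: 80.0
```

```bash
python3 -m inch '{"commands":[[0,0,0,0.005,0,0.018,0],[0,0,0,0,0,0.018,0],[0,0,0,0,0,0.018,0],[0,0,0,0,0,0.018,0],[0,0,0,0,0,0.018,0]]}'
```

```text
time: 15.1
tcp_pos: [0.5549, 0.0059, 0.2052]
eef_rot: [3.134, 0.003, 2.743]
contact_force: [-0.8, -0.7, 8.2]
width: 0.0266
grip_force: 80.0
```

```bash
python3 -m inch '{"commands":[[0,0,0,0,0,0.018,0],[0,0,0,0,0,0.018,0],[0,0,0,0,0,0.018,0],[0,0,0,0,0,0.018,0],[0,0,0,0,0,0.018,0]]}'
```

```text
time: 15.6
tcp_pos: [0.555, 0.0059, 0.2016]
eef_rot: [3.134, 0.003, 2.743]
contact_force: [-0.8, -1.3, 8.7]
width: 0.0262
grip_force: 80.0
```

```bash
python3 -m inch '{"commands":[[0,0,0,0,0,0.018,0],[0,0,0,0,0,0.018,0],[0,0,0,0,0,0.018,0],[0,0,0,0,0,0.018,0],[0,0,0,0,0,0.018,0]]}'
```

```text
time: 16.1
tcp_pos: [0.5549, 0.0059, 0.198]
eef_rot: [3.134, 0.003, 2.743]
contact_force: [-0.7, 0.0, 8.0]
width: 0.0269
grip_force: 80.0
```

```bash
python3 -m inch '{"commands":[[0,0,0,0,0,0.018,0],[0,0,0,0,0,0.018,0],[0,0,0,0,0,0.018,0],[0,0,0,0,0,0.018,0],[0,0,0,0,0,0.018,0]]}'
```

```text
time: 16.6
tcp_pos: [0.5549, 0.0059, 0.1944]
eef_rot: [3.135, 0.003, 2.743]
contact_force: [-1.0, -1.1, 8.4]
width: 0.0263
grip_force: 80.0
```

```bash
python3 -m inch '{"commands":[[0,0,0,0,0,0.015,0],[0,0,0,0,0,0.015,0],[0,0,0,0,0,0.015,0],[0,0,0,0,0,0.015,0],[0,0,0,0,0,0.015,0]]}'
```

```text
time: 17.1
tcp_pos: [0.5549, 0.0059, 0.1913]
eef_rot: [3.135, 0.003, 2.743]
contact_force: [-0.6, 0.4, 7.5]
width: 0.0266
grip_force: 80.0
```

```bash
python3 -m inch '{"commands":[[0,0,0,0,0,0.015,0],[0,0,0,0,0,0.015,0],[0,0,0,0,0,0.015,0],[0,0,0,0,0,0.015,0],[0,0,0,0,0,0,0]]}'
```

```text
time: 17.6
tcp_pos: [0.5543, 0.006, 0.1879]
eef_rot: [3.135, 0.001, 2.743]
contact_force: [0.4, -0.1, -1.6]
width: 0.0264
grip_force: 79.5
```

The plug has dropped. I measure the gap between collar and shank before closing in.

```bash
python3 -m inch '{"commands":[[0,0,0,0,0,0.05,0],[0,0,0,0,0,0.05,0],[0,0,0,0,0,0.03,0],[0,0,0,0,0,0,0]]}'
python3 - <<'E'
from h import *
d=shot('wrist');P=toolpts(d);z=d['z_map'];print(T()[0].round(4))
for v in range(200,240,2):
    q=P[v,262:298][(z[v,262:298]>0)]; q=q[(q[:,2]<.09)&(q[:,2]>.02)]
    if len(q): print(v,len(q),np.sort(q[:,2])[[0,len(q)//2,-1]].round(4),q[:,0].max().round(4))
cv2.imwrite('pics/w7.png',cv2.resize(d['img'][180:255,230:330],(800,600),interpolation=cv2.INTER_CUBIC))
E
```

```text
time: 18.0
tcp_pos: [0.5538, 0.0061, 0.1819]
eef_rot: [3.136, -0.0, 2.743]
contact_force: [0.3, 0.3, -0.7]
width: 0.0262
grip_force: 79.5
[0.5539 0.0061 0.1821]
200 36 [0.0691 0.0709 0.0726] 0.0173
202 36 [0.07   0.0711 0.0724] 0.0157
204 36 [0.0693 0.0709 0.072 ] 0.0145
206 36 [0.0699 0.071  0.0724] 0.0129
208 35 [0.0696 0.0709 0.0719] 0.0116
210 36 [0.064  0.0707 0.0723] 0.0119
212 36 [0.0583 0.0674 0.0721] 0.0123
214 36 [0.0558 0.0619 0.072 ] 0.0117
216 36 [0.0535 0.0571 0.0719] 0.0111
218 36 [0.0534 0.0557 0.0719] 0.0099
220 36 [0.0527 0.0547 0.0717] 0.0088
222 35 [0.0415 0.0539 0.0718] 0.0112
224 35 [0.0381 0.0428 0.0709] 0.0111
226 36 [0.0353 0.04   0.0715] 0.0109
228 36 [0.0344 0.036  0.0709] 0.01
230 36 [0.0332 0.0353 0.071 ] 0.0093
232 35 [0.0333 0.0348 0.0717] 0.008
234 36 [0.0335 0.035  0.0711] 0.0067
236 30 [0.0214 0.0347 0.0718] 0.0101
238 14 [0.0342 0.0354 0.0711] 0.004
```

View pics/w7.png

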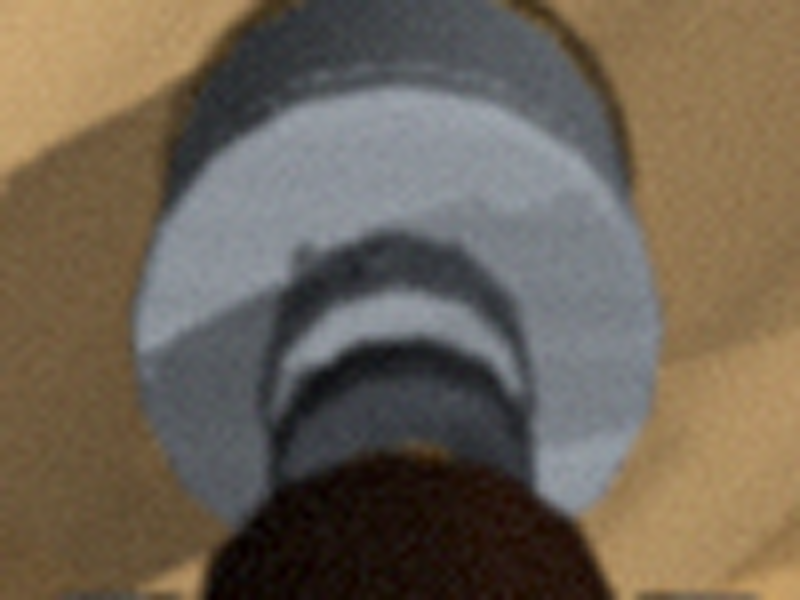

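The light shank crescent (around 400,310) still shows below the collar. The collar's top is at tool z ≈.035, so its lower face is ≈.045, and the shank is at ≈.0535, leaving a gap of about 8.5 mm.

```bash
python3 -m inch '{"commands":[[0,0,0,0,0,0.04,0],[0,0,0,0,0,0.04,0],[0,0,0,0,0,0.04,0],[0,0,0,0,0,0.025,0],[0,0,0,0,0,0,0]]}'; python3 -m inch '{"commands":[[0,0,0,0,0,0.012,0],[0,0,0,0,0,0,0]]}'
```

```text
time: 18.55
tcp_pos: [0.554, 0.0061, 0.1764]
eef_rot: [3.136, 0.0, 2.743]
contact_force: [0.2, 1.4, -1.7]
width: 0.0262
grip_force: 79.5
time: 18.75
tcp_pos: [0.5541, 0.0061, 0.1761]
eef_rot: [3.135, 0.001, 2.743]
contact_force: [0.8, 0.3, -1.8]
width: 0.0262
grip_force: 79.5
```

```bash
python3 -m inch '{"commands":[[0,0,0,0,0,0.012,0],[0,0,0,0,0,0,0]]}'
```

```text
time: 18.95
tcp_pos: [0.5541, 0.0061, 0.1756]
eef_rot: [3.136, 0.001, 2.743]
contact_force: [0.3, 0.7, -1.2]
width: 0.0258
grip_force: 79.5
```

```bash
python3 -m inch '{"commands":[[0,0,0,0,0,0.012,0],[0,0,0,0,0,0,0]]}'
```

```text
time: 19.15
tcp_pos: [0.5541, 0.0061, 0.1751]
eef_rot: [3.136, 0.001, 2.743]
contact_force: [-0.0, -0.6, -2.0]
width: 0.0266
grip_force: 79.5
```

```bash
python3 -m inch '{"commands":[[0,0,0,0,0,0.012,0],[0,0,0,0,0,0,0]]}'
```

```text
time: 19.35
tcp_pos: [0.5541, 0.0061, 0.1746]
eef_rot: [3.136, 0.001, 2.743]
contact_force: [-0.6, -0.8, -1.6]
width: 0.0266
grip_force: 79.5
```

```bash
python3 -m inch '{"commands":[[0,0,0,0,0,0.01,0],[0,0,0,0,0,0,0]]}'
```

```text
time: 19.55
tcp_pos: [0.5541, 0.0061, 0.1742]
eef_rot: [3.136, 0.0, 2.743]
contact_force: [-0.6, 0.4, -1.0]
width: 0.0263
grip_force: 79.5
```

```bash
python3 -m inch '{"commands":[[0,0,0,0,0,0.01,0],[0,0,0,0,0,0,0]]}'
```

```text
time: 19.75
tcp_pos: [0.5541, 0.0061, 0.1738]
eef_rot: [3.136, 0.001, 2.743]
contact_force: [-0.2, -0.7, -1.6]
width: 0.0262
grip_force: 79.5
```

```bash
python3 -m inch '{"commands":[[0,0,0,0,0,0.008,0],[0,0,0,0,0,0,0]]}'
```

```text
time: 19.95
tcp_pos: [0.5541, 0.0061, 0.1735]
eef_rot: [3.136, 0.001, 2.743]
contact_force: [-0.5, 0.8, -1.0]
width: 0.0264
grip_force: 79.5
```

```bash
python3 -m inch '{"commands":[[0,0,0,0,0,0.008,0],[0,0,0,0,0,0,0]]}'
```

```text
time: 20.15
tcp_pos: [0.5541, 0.0061, 0.1732]
eef_rot: [3.136, 0.001, 2.743]
contact_force: [-0.0, -0.3, -1.4]
width: 0.0265
grip_force: 79.5
```

```bash
python3 -m inch '{"commands":[[0,0,0,0,0,0.008,0],[0,0,0,0,0,0,0]]}'
```

```text
time: 20.35
tcp_pos: [0.5541, 0.0061, 0.1729]
eef_rot: [3.136, 0.001, 2.743]
contact_force: [0.5, 0.1, -2.2]
width: 0.0261
grip_force: 79.5
```

```bash
python3 -m inch '{"commands":[[0,0,0,0,0,0.008,0],[0,0,0,0,0,0,0]]}'
```

```text
time: 20.55
tcp_pos: [0.5541, 0.0061, 0.1726]
eef_rot: [3.136, 0.001, 2.743]
contact_force: [0.9, 0.3, -1.3]
width: 0.0261
grip_force: 79.5
```

```bash
python3 -m inch '{"commands":[[0,0,0,0,0,0.008,0],[0,0,0,0,0,0,0]]}'
```

```text
time: 20.75
tcp_pos: [0.5542, 0.0061, 0.1725]
eef_rot: [3.135, 0.001, 2.743]
contact_force: [0.5, -0.6, 0.9]
width: 0.0262
grip_force: 79.5
```

```bash
python3 -m inch '{"commands":[[0,0,0,0,0,0.008,0],[0,0,0,0,0,0,0]]}'
```

```text
time: 20.95
tcp_pos: [0.5542, 0.0061, 0.1724]
eef_rot: [3.135, 0.001, 2.743]
contact_force: [-1.5, 0.3, 4.9]
width: 0.0261
grip_force: 79.4
```

```bash
python3 -m inch '{"commands":[[0,0,0,0,0,0.008,0],[0,0,0,0,0,0,0]]}'
```

```text
time: 21.15
tcp_pos: [0.5544, 0.0061, 0.1724]
eef_rot: [3.135, 0.002, 2.743]
contact_force: [-1.7, -0.2, 7.6]
width: 0.0264
grip_force: 79.7
```

```bash
python3 -m inch '{"commands":[[0,0,0,0,0,0.006,0],[0,0,0,0,0,0,0]]}'
```

```text
time: 21.35
tcp_pos: [0.5544, 0.0061, 0.1724]
eef_rot: [3.135, 0.002, 2.743]
contact_force: [-2.8, -0.3, 9.4]
width: 0.0264
grip_force: 79.9
```

The bearing force is about 9.4 + 1.5 (rod weight) ≈ 11 N, which is firm. I hold briefly, then withdraw straight up.

```bash
python3 -m inch '{"commands":[[0,0,0,0,0,0,0],[0,0,0,0,0,0,0],[0,0,0,0,0,0,0]]}'; python3 -m inch '{"commands":[[0,0,0,0,0,-0.05,0],[0,0,0,0,0,-0.15,0],[0,0,0,0,0,-0.25,0],[0,0,0,0,0,-0.25,0],[0,0,0,0,0,-0.1,0]]}'
```

```text
time: 21.65
tcp_pos: [0.5544, 0.0061, 0.1723]
eef_rot: [3.135, 0.002, 2.743]
contact_force: [-2.9, -0.3, 9.4]
width: 0.0262
grip_force: 79.9
time: 22.15
tcp_pos: [0.5547, 0.0059, 0.2049]
eef_rot: [3.135, 0.002, 2.743]
contact_force: [0.3, 0.3, -1.0]
width: 0.0262
grip_force: 79.6
```

```bash
python3 -m inch '{"commands":[[0,0,0,0,0,-0.2,0],[0,0,0,0,0,-0.3,0],[0,0,0,0,0,-0.3,0],[0,0,0,0,0,-0.3,0],[0,0,0,0,0,-0.3,0]]}'; python3 -m inch '{"commands":[[0,0,0,0,0,-0.3,0],[0,0,0,0,0,-0.3,0],[0,0,0,0,0,-0.3,0],[0,0,0,0,0,-0.2,0],[0,0,0,0,0,0,0]]}'
python3 - <<'E'
from h import *
import pickle
plan([.5224,.2247,.30]);print(rodz())
d=shot('wrist');a=shot('scene');b=shot('top');pickle.dump((a,b,d),open('v5.pkl','wb'));align(d,(.552,.007))
P=toolpts(d);z=d['z_map']
for v in range(194,222,5):
    q=P[v][(abs(P[v,:,0])<.02)&(abs(P[v,:,1])<.02)&(P[v,:,2]<.15)&(z[v]>0)]
    if len(q): print(v,q.mean(0).round(4),q[:,0].max().round(4))
E
```

```text
time: 22.65
tcp_pos: [0.5539, 0.0056, 0.2607]
eef_rot: [3.135, 0.001, 2.743]
contact_force: [-0.0, 0.6, -1.9]
width: 0.0268
grip_force: 79.6
time: 23.15
tcp_pos: [0.5543, 0.0054, 0.3047]
eef_rot: [3.135, 0.002, 2.743]
contact_force: [-0.1, -0.3, -0.5]
width: 0.0263
grip_force: 79.6
turn [ 0.08   0.028 -0.   ] shift [2.863 4.741 0.144] after [2.863 4.742 0.118] pos [0.5543 0.0054 0.3047] z [ 0.005   0.0055 -1.    ] F [-0.1 -0.3 -0.5]
[ 2.65052420e-03 -6.88592554e-05 -1.00001448e+00]
ring tool [ 0.0021 -0.0016] 0.011229869909584522 top 0.1772 world [0.5515 0.0064 0.127 ] 288
nose [ 0.0018 -0.0003  0.1328]
194 [ 0.0058 -0.0008  0.133 ] 0.0059
199 [ 0.0052 -0.0007  0.1181] 0.006
204 [ 0.005  -0.0003  0.1038] 0.0058
209 [ 0.0049 -0.0006  0.0904] 0.0061
214 [ 0.0051 -0.0006  0.0773] 0.0058
219 [ 0.0049 -0.0002  0.0666] 0.0058
```

```bash
python3 -m inch '{"commands":[[0,0,0,0.22,0.36,0,0],[0,0,0,0.5,0.85,0,0],[0,0,0,0.5,0.85,0,0],[0,0,0,0.5,0.85,0,0],[0,0,0,0.5,0.85,0,0]]}'; python3 -m inch '{"commands":[[0,0,0,0.4,0.65,0,0],[0,0.028,0,0.2,0.35,0.2,0],[0,0,0,0,0,0.7,0],[0,0,0,0,0,0.5,0],[0,0,0,0,0,0,0]]}'; python3 -m inch '{"commands":[[0,0,0,0,0,0.3,0],[0,0,0,0,0,0.2,0],[0,0,0,0,0,0,0],[0,0,0,0,0,0,0]]}'
cat >> h.py <<'E'
def block():
    p,r=T(); d=shot('wrist'); P=toolpts(d); W=world(d)
    m=(abs(W[...,2]-.05)<.005)&(np.hypot(W[...,0]-.522,W[...,1]-.2247)<.036)&(d['z_map']>0)
    q=P[m]; c,rad=cv2.minEnclosingCircle(q[:,:2].astype(np.float32)); print('block tool',np.round(c,4),round(rad,4),np.median(q[:,2]).round(4),len(q)); return d
E
python3 - <<'E'
from h import *
plan([.524,.2248,.20]);print(rodz())
d=block();block()
cv2.imwrite('pics/w8.png',cv2.resize(d['img'][140:260,200:360],(800,600),interpolation=cv2.INTER_CUBIC))
E
```

```text
time: 23.8
tcp_pos: [0.5297, 0.1798, 0.3036]
eef_rot: [3.136, -0.0, 2.742]
contact_force: [0.3, 0.6, -1.3]
width: 0.0264
grip_force: 79.5
time: 24.3
tcp_pos: [0.5223, 0.2231, 0.2448]
eef_rot: [3.141, -0.006, 2.742]
contact_force: [0.7, -0.5, -1.8]
width: 0.0267
grip_force: 79.4
time: 24.7
tcp_pos: [0.524, 0.2251, 0.2288]
eef_rot: [3.135, -0.002, 2.743]
contact_force: [0.9, -0.0, -0.0]
width: 0.0262
grip_force: 79.4
turn [ 0.073 -0.018  0.   ] shift [-0.004 -0.011  0.72 ] after [-0.003 -0.006  0.72 ] pos [0.524  0.2251 0.2288] z [ 0.001   0.0065 -1.    ] F [ 0.9 -0.  -0. ]
[-1.29619729e-03  9.53947826e-04 -1.00001670e+00]
block tool [ 0.0013 -0.0019] 0.031 0.1791 2562
block tool [ 0.0012 -0.0025] 0.0311 0.1794 2558
```

View pics/w8.png

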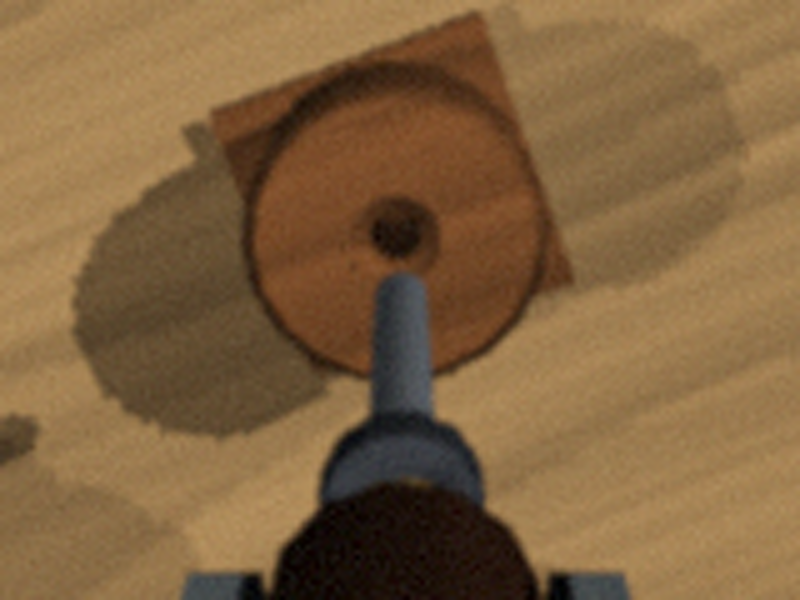

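The block hole is at crop (398,230) and the rod nose at (402,275). The hole lies on the rod's axis (tool y ≈ -0.001, x ≈ 0.0013), so I lower it.

```bash
python3 -m inch '{"commands":[[0,0,0,0,0,0.3,0],[0,0,0,0,0,0.4,0],[0,0,0,0,0,0.2,0],[0,0,0,0,0,0,0]]}'; python3 -m inch '{"commands":[[0,0,0,0,0,0.1,0],[0,0,0,0,0,0.05,0],[0,0,0,0,0,0.03,0],[0,0,0,0,0,0,0]]}'
```

```text
time: 25.2
tcp_pos: [0.5231, 0.225, 0.191]
eef_rot: [3.138, -0.004, 2.743]
contact_force: [0.9, -0.7, -1.5]
width: 0.0264
grip_force: 79.4
time: 25.6
tcp_pos: [0.5239, 0.2254, 0.1854]
eef_rot: [3.135, -0.002, 2.743]
contact_force: [-0.4, -0.9, -1.0]
width: 0.0267
grip_force: 79.4
```

```bash
python3 -m inch '{"commands":[[0,0,0,0,0,0.025,0],[0,0,0,0,0,0.025,0],[0,0,0,0,0,0.025,0],[0,0,0,0,0,0,0]]}'
```

```text
time: 26.0
tcp_pos: [0.5238, 0.2254, 0.1822]
eef_rot: [3.136, -0.002, 2.743]
contact_force: [-0.1, 0.6, -1.3]
width: 0.0262
grip_force: 79.4
```

```bash
python3 -m inch '{"commands":[[0,0,0,0,0,0.025,0],[0,0,0,0,0,0.025,0],[0,0,0,0,0,0.025,0],[0,0,0,0,0,0,0]]}'
```

```text
time: 26.4
tcp_pos: [0.5238, 0.2254, 0.1791]
eef_rot: [3.136, -0.002, 2.743]
contact_force: [-0.1, -0.9, -0.7]
width: 0.0267
grip_force: 79.4
```

```bash
python3 -m inch '{"commands":[[0,0,0,0,0,0.02,0],[0,0,0,0,0,0.02,0],[0,0,0,0,0,0.02,0],[0,0,0,0,0,0,0]]}'
```

```text
time: 26.8
tcp_pos: [0.5238, 0.2253, 0.1767]
eef_rot: [3.136, -0.002, 2.743]
contact_force: [0.2, 0.3, -2.1]
width: 0.0263
grip_force: 79.4
```

```bash
python3 -m inch '{"commands":[[0,0,0,0,0,0.02,0],[0,0,0,0,0,0.02,0],[0,0,0,0,0,0.02,0],[0,0,0,0,0,0,0]]}'
```

```text
time: 27.2
tcp_pos: [0.5238, 0.2254, 0.1744]
eef_rot: [3.136, -0.002, 2.743]
contact_force: [-1.5, -1.6, -1.9]
width: 0.0264
grip_force: 79.2
```

```bash
python3 -m inch '{"commands":[[0,0,0,0,0,0.03,0],[0,0,0,0,0,0.03,0],[0,0,0,0,0,0.03,0],[0,0,0,0,0,0,0]]}'
```

```text
time: 27.6
tcp_pos: [0.5238, 0.2254, 0.1707]
eef_rot: [3.136, -0.002, 2.743]
contact_force: [-0.2, -1.4, -1.9]
width: 0.0266
grip_force: 79.1
```

In the hole. Down to near the floor (TCP ≈ 0.140).

```bash
python3 -m inch '{"commands":[[0,0,0,0,0,0.08,0],[0,0,0,0,0,0.1,0],[0,0,0,0,0,0.1,0],[0,0,0,0,0,0.1,0],[0,0,0,0,0,0,0]]}'
```

```text
time: 28.1
tcp_pos: [0.5236, 0.2255, 0.1549]
eef_rot: [3.136, -0.003, 2.743]
contact_force: [0.1, -1.5, -2.8]
width: 0.0264
grip_force: 79.2
```

```bash
python3 -m inch '{"commands":[[0,0,0,0,0,0.08,0],[0,0,0,0,0,0.08,0],[0,0,0,0,0,0.06,0],[0,0,0,0,0,0.04,0],[0,0,0,0,0,0,0]]}'
```

```text
time: 28.6
tcp_pos: [0.5237, 0.2255, 0.1449]
eef_rot: [3.136, -0.002, 2.743]
contact_force: [-0.2, -1.6, -2.7]
width: 0.0263
grip_force: 79.2
```

```bash
python3 -m inch '{"commands":[[0,0,0,0,0,0.025,0],[0,0,0,0,0,0.015,0],[0,0,0,0,0,0.015,0],[0,0,0,0,0,0,0]]}'
```

```text
time: 29.0
tcp_pos: [0.5239, 0.2255, 0.1431]
eef_rot: [3.136, -0.002, 2.743]
contact_force: [0.0, -2.4, -1.1]
width: 0.0265
grip_force: 79.3
```

```bash
python3 -m inch '{"commands":[[0,0,0,0,0,0.015,0],[0,0,0,0,0,0.015,0],[0,0,0,0,0,0,0]]}'
```

```text
time: 29.3
tcp_pos: [0.5239, 0.2256, 0.1418]
eef_rot: [3.136, -0.002, 2.743]
contact_force: [0.5, -3.1, -0.7]
width: 0.0262
grip_force: 79.3
```

```bash
python3 -m inch '{"commands":[[0,0,0,0,0,0.015,0],[0,0,0,0,0,0.015,0],[0,0,0,0,0,0,0]]}'
```

```text
time: 29.6
tcp_pos: [0.5241, 0.2256, 0.1412]
eef_rot: [3.135, -0.001, 2.743]
contact_force: [-1.1, -3.5, 5.5]
width: 0.0267
grip_force: 80.1
```

The nose is on the floor. I release and rise.

```bash
python3 -m inch '{"commands":[[0,0,0,0,0,0,0.36],[0,0,0,0,0,0,0.4],[0,0,0,0,0,0,0.5],[0,0,0,0,0,0,0.6],[0,0,0,0,0,0,0.6]]}' 20
python3 -m inch '{"commands":[[0,0,0,0,0,-0.3,0.6],[0,0,0,0,0,-0.6,0.6],[0,0,0,0,0,-0.8,0.6],[0,0,0,0,0,-0.8,0.6],[0,0,0,0,0,-0.8,0.6]]}'
python3 -m inch '{"commands":[[0,0,0,0,0,-0.5,0.6],[0,0,0,0.5,0.8,0,0.6],[0,0,0,0.5,0.8,0,0.6],[0,0,0,0.5,0.8,0,0.6],[0,0,0,0,0,0,0.6]]}'
python3 - <<'E'
from h import *
a=shot('scene');b=shot('top')
f=lambda im,u,v,w,h:cv2.resize(im[v:v+h,u:u+w],(400,300),interpolation=cv2.INTER_CUBIC)
cv2.imwrite('pics/fin.png',np.vstack([np.hstack([f(a['img'],140,130,300,225),f(a['img'],230,215,100,75)]),np.hstack([f(b['img'],140,120,280,210),f(a['img'],345,275,100,75)])]))
E
```

```text
time: 30.1
tcp_pos: [0.5238, 0.226, 0.1406]
eef_rot: [3.135, -0.002, 2.743]
contact_force: [0.4, 0.1, 0.1]
width: 0.0514
grip_force: 0.0
time: 30.6
tcp_pos: [0.5236, 0.2248, 0.275]
eef_rot: [3.135, -0.001, 2.743]
contact_force: [0.1, 0.2, 0.4]
width: 0.0513
grip_force: 0.0
time: 31.1
tcp_pos: [0.5028, 0.343, 0.2941]
eef_rot: [3.132, -0.005, 2.751]
contact_force: [-0.3, -0.5, 0.3]
width: 0.0514
grip_force: 0.0
```

View pics/fin.png

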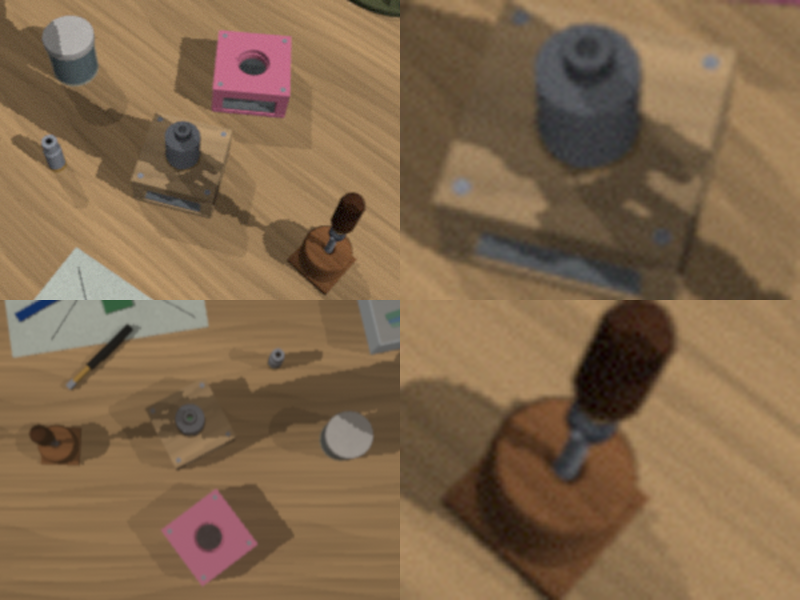

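The final picture shows the rod standing in its block (crop 605,380), the bit seated in the stand (590,95), and the bystanders where they were.

```bash
python3 -c "
from cell import *
print(read_state()['time'],sign_off())"
```

```text
the job is handed in; nothing more can be done
31.2 None
```

I pressed the plug out of the bit, bore the collar on the shank at about 11 N, stood the rod back in its block and handed the job in at 31.2 s. I judged the plug's drop from the push force vanishing and didn't see it on the felt.

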